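# Feel the charging wells and dock the engraving handpiece

### The arm

A 7-joint arm with a two-finger parallel gripper is mounted at the origin on the work surface. World frame = base frame: x ahead of the robot, y to its left, z up, the work surface at z = 0. Lengths are in m, angles in rad, forces in N, time in s.
With the tool pointing down it reaches from about 0.425 to 0.825 m from the base axis. Payload 3.6 kg.
Tool frame: the origin (TCP) lies between the finger pads; the fingertips stand env.tip_extent ahead of it and the grasp point (between the pads) is the TCP (env.tip_extent is the distance from the TCP to the fingertips, in m); z points along the fingers, y is the line along which they close (so a half turn about z gives the same grasp; the last joint's range is limited). The gripper opens to 85 mm and grips with 20 to 120 N. Pads are 22 mm wide; open, the fingers measure 114 mm over their backs; the gripper's body (76 mm by 85 mm) begins 54 mm behind the grasp point. The pads swing forward as they close: fully open they stand 13 mm farther back than shut.
Start: joints at [1.278, 0.615, -0.013, 1.423, 0.008, 1.103, -0.04], TCP at [0.171, -0.627, 0.25] pointing down, gripper open.
Joint ranges: [-3.12, 3.12], [-0.3, 2.06], [-1.34, 1.32], [0.26, 2.42], [-1.36, 4.5], [0.01, 1.98], [-2.84, 2.84]. Speed limits (rad/s): [2.79, 2.79, 3.14, 3.14, 3.14, 3.14, 3.14].

### API

Orientations are given as a unit quaternion [x, y, z, w].
In Python, from station import env gives the robot as it stands. Calls block until the motion is done:
- env.movep(position, orientation): joint-space move of the TCP to a pose.
- env.movel(position, frame=None, v=0.15, max_force=None): straight line of the TCP; frame=None keeps the orientation; v is the mean speed in m/s. With max_force (N) it stops when the force on the tool has changed by that much, and returns True; else False.
- env.movej(angles): joint-space move.
- env.command_gripper(opening, newtons=None): opening from 0.0 (shut) to 1.0 (fully open); newtons is the grip in N (None keeps the last); returns when the fingers have stopped.
- env.wait(seconds).
- env.solve_ik(position, orientation): joint angles nearest the present ones, or None.
- env.get_state(): the state.
- env.read_camera(name): name is "side" or "top" or "wrist"; returns a dict with "color" (400x640x3 uint8, red, green, blue), "depth" (400x640 float32, m along the optical axis (not along the pixel's ray), 0 where there is no reading), "K" (3x3 intrinsics, pixels), "pose" (4x4, takes a point from camera to world coordinates); the wrist camera has in their place "tool_from_camera" (4x4, takes a point from camera to tool coordinates, whose origin is the TCP and whose axes are the flange's). Camera axes: x right, y up, looking along -z (the intrinsics and any distortion apply to the point x, -y, -z); pixel columns grow to the right and rows downward; lengths in m; the calibration is good to about 2 mm. A picture is of the moment at which its call begins: read the wrist's pose just before it.
A pose or a line that the arm cannot do raises env.MotionError and nothing moves.
- env.sign_off(): hands the job in; it is judged then, once.
Trained networks look in a picture, given as the dict that the camera call returned (one of the last four; its "shot" number tells which), for a name from the list of things; names that differ only in an ending like _2 or _b are one class to them, and where a whole thing is asked for, a point or a joint stands for the part that bears it (a point fixed in the world has none). Each returns a list of dicts, best first, with "score" (0 to 1); they miss things now and then, are a little off and sometimes report something else, mostly with a low value. They report only what shows in the picture. A call takes as long as a camera call.
- env.search_frame(picture, name): "point" ([x, y, z] in m, in the coordinates of the camera as it stood for that picture, good to about 4 mm: the middle of the surface that is visible of it).
- env.outline_of(picture, name): "mask" (400x640 bool, what is visible of it).
The state is a dict: "t": time; "q": joint angles; "joint_vel": joint speeds; "effort": joint torques, N m; "ee_pos": TCP position; "tcp_rot": TCP orientation; "force": force on the tool from outside, world axes, zero at the start; "ft_torque": the same for the moment, N m; "grip_width": opening from 0.0 (shut) to 1.0 (fully open); "grasp_force": force on a finger pad.
Only numpy, scipy, OpenCV 4.12 (cv2) and the standard library are available. Lean on these libraries where they do the work, as an engineer would, in place of code of your own. Each camera call takes 0.05 s, during which the arm holds its last target. There are 200 camera calls.

### The job

Put the cordless engraving handpiece that stands in the wooden tool block on charge: stand it tail down, fully home, in the clear one of the two empty wells of the sloping charging dock. An old end cap is jammed out of sight at the bottom of one of those two wells, so before docking it feel down a well with the pegwood stick to learn which, and put the stick back upright in its hole in the block. Leave the handpiece already on charge and the other tools on the bench alone.

Things in the scene. Friction and masses are not known exactly. Their poses are not given: they have to be found in the camera images.
- dock: Charging dock, fixed: black base 190 x 220 x 12 mm, grey bank with a sloping 75 x 200 mm face, low black housing behind (+x). Origin: centre of the underside, z up, front (-x) roughly to the robot. Three wells along y, 60 mm apart: well 1 (y -60 mm) and well 2 (y 0) empty, well 3 (y +60 mm) holds the other handpiece. Direction out of every well, dock frame: (-0.5, 0, 0.866), 30 deg from vertical.
- well_1_mouth (a point): Centre of the mouth of well 1, in the sloping face, about 105 mm above the table; axes as dock (z vertical, not along the well). Bore 30 mm, straight, flat-bottomed, 73 mm deep. In well 1 or well 2, it varies which, an old black rubber end cap 26 mm across and 24 mm tall is jammed on the bottom and does not move: there anything stops 49 mm below the mouth.
- well_1_floor (a point): Centre of the black contact plate at the bottom of well 1, 73 mm down the well from its mouth (clear or not). Axes as dock.
- well_2_mouth (a point): Centre of the mouth of well 2 (60 mm along the dock's +y from well 1), in the sloping face; bore and depth as well 1. Axes as dock.
- well_2_floor (a point): Centre of the black contact plate at the bottom of well 2, 73 mm down the well from its mouth (clear or not). Axes as dock.
- block: Dark wooden tool block, fixed, 94 (x) x 190 (y) x 60 (z) mm. Origin: centre of the underside. Two blind vertical bores 45 mm deep at x = 0: one 30 mm across at y = +42 mm with the handpiece in it, one 18 mm across at y = -50 mm with the stick in it. Rows of thin burr shanks, up to 90 mm above the table, stand along its long edges at x = +-36 mm.
- stick_hole (a point): Centre of the mouth of the stick's bore (18 mm across, 45 mm deep), on top of the block, 60 mm above the table.
- stick_hole_floor (a point): Centre of the bottom of the stick's bore, 15 mm above the table.
- stick: Round pegwood stick, 12 mm across and 190 mm long, about 25 g, both ends slightly tapered. Stands upright in its bore in the block at the start. Origin: centre of its lower end; z along the stick, up. Its top starts 205 mm above the table.
- handpiece: The cordless engraving handpiece to dock: aluminium cylinder 26 mm across, 150 mm long, about 140 g; plain from 3 to 126 mm above the tail, above that it tapers to an 8 mm nose. Stands nose up in the block. Origin: centre of its flat tail (lower end), at the start 15 mm above the table; z along it to the nose. Its turn about its axis does not matter.
- handpiece_2: A like handpiece already on charge in the third well (dock y = +60 mm), standing 77 mm out of the face along the well's axis. Origin: its tail; this body's z starts vertical, its length lies 30 degrees off. To be left alone.
- bench_brush: Bench brush of wood, about 225 mm long, 42 mm high, lying on the table. Origin: under its middle. Bystander.
- stopwatch: Steel stopwatch, a disc 52 mm across, 16 mm thick, with a crown. Origin: under its centre. Bystander.
- burin: Burin with a wooden mushroom handle, about 120 mm long, lying on the table. Bystander.
- polish_jar: Amber glass jar 60 mm across and 75 mm high. Origin: centre of its underside. Bystander.
- ring_clamp: Wooden ring clamp, a bar 120 x 26 x 25 mm with a steel band, lying on the table. Origin: under its middle. Bystander.

How it is judged:
By the outcome, as a careful person would: the job done as asked, in the order asked, and still so for the second after the job is handed in, with the robot touching nothing.
It also fails if it takes over 72 s, if anything falls off the work surface, if the arm or the gripper's body presses on something with over 40 N, if the wrist force passes 120 N, or if a joint passes its speed limit or range.

## Working session

There is one attempt and no reset: what is moved stays moved. The work goes in short steps, each a Python script; the robot and the scene stay as the last script left them, time stands still between calls to the robot, and variables do not carry over. Pictures are saved under pics/ and viewed, at most 10 in all, crops included, and the job is handed in when it is done.

```bash
ls; mkdir -p pics; cat > h.py <<'E'
import numpy as np, cv2
from station import env
from scipy.spatial.transform import Rotation as R
def world(pic,pts):
    P=np.atleast_2d(pts); T=pic["pose"]; return P@T[:3,:3].T+T[:3,3]
def cloud(pic,mask=None):
    d=pic["depth"]; m=d>0
    if mask is not None: m&=mask
    v,u=np.nonzero(m); z=d[v,u]; K=pic["K"]
    p=np.c_[(u-K[0,2])*z/K[0,0],-(v-K[1,2])*z/K[1,1],-z]
    return world(pic,p),u,v
E
python3 - <<'E'
from h import *
print(env.get_state(),env.tip_extent)
for n in("side","top"):
    p=env.read_camera(n); cv2.imwrite(f"pics/{n}0.png",p["color"][...,::-1]); print(n,p["pose"].round(3).tolist(),p["K"].tolist(),[k for k in p])
    np.savez(f"{n}0.npz",**{k:p[k] for k in("color","depth","K","pose")})
    for o in("dock","well_1_mouth","well_2_mouth","block","stick_hole","stick","handpiece","polish_jar","bench_brush","stopwatch","burin","ring_clamp"):
        try: print(o,[(round(r["score"],2),world(p,r["point"])[0].round(3).tolist()) for r in env.search_frame(p,o)[:3]])
        except Exception as e: print(o,e)
print(env.get_state()["t"])
E
```

```text
pics
station.py
{'t': 0.0, 'q': array([ 1.27749176,  0.6159395 , -0.01260806,  1.42490512,  0.00808865,
        1.10337877, -0.04040718]), 'joint_vel': array([-7.50372385e-05,  4.08133574e-05,  5.83289682e-04, -9.58058356e-04,
       -1.97540934e-03,  1.03095699e-03, -4.20131401e-04]), 'effort': array([-2.17002671e-04, -4.69210732e+01,  2.59066243e-01, -1.71032292e+01,
        9.92789108e-03,  9.73587128e-03, -3.46943146e-06]), 'ee_pos': array([ 0.17119319, -0.62631248,  0.24912286]), 'tcp_rot': array([ 9.91111122e-01,  1.33030370e-01, -1.87497078e-04, -1.27670030e-03]), 'force': array([ 0.5266555 , -0.27547094,  0.17129836]), 'ft_torque': array([-0.00491039, -0.02757313, -0.05454187]), 'grasp_force': 0.0, 'grip_width': 1.0030380136731074} 0.019
side [[-0.967, 0.182, -0.176, 0.382], [-0.253, -0.739, 0.625, 0.545], [-0.016, 0.649, 0.761, 0.861], [0.0, 0.0, 0.0, 1.0]] [[403.7720533843797, 0.0, 313.8188127539563], [0.0, 403.7720533843797, 198.39344685236168], [0.0, 0.0, 1.0]] ['color', 'depth', 'K', 'pose', 'shot']
dock [(0.65, [0.542, -0.181, 0.061])]
well_1_mouth [(0.76, [0.541, -0.17
[... 745 characters left out ...]
32], [0.0, 476.1868521744271, 196.96763284797544], [0.0, 0.0, 1.0]] ['color', 'depth', 'K', 'pose', 'shot']
dock [(0.62, [0.536, -0.224, 0.066])]
well_1_mouth [(0.84, [0.54, -0.225, 0.061])]
well_2_mouth [(0.88, [0.54, -0.223, 0.066])]
block [(0.83, [0.577, 0.216, 0.06])]
stick_hole [(0.83, [0.573, 0.217, 0.06])]
stick [(0.52, [0.568, 0.173, 0.155])]
handpiece [(0.7, [0.497, -0.153, 0.146]), (0.58, [0.733, 0.015, 0.009]), (0.56, [0.589, 0.256, 0.133])]
polish_jar [(0.93, [0.779, -0.158, 0.075])]
bench_brush [(0.7, [0.378, 0.005, 0.041])]
stopwatch [(0.52, [0.732, 0.011, 0.012])]
burin [(0.64, [0.774, 0.151, 0.02]), (0.59, [0.576, 0.215, 0.06])]
ring_clamp [(0.56, [0.331, -0.376, 0.025])]
1.3
```

View both.

View pics/side0.png

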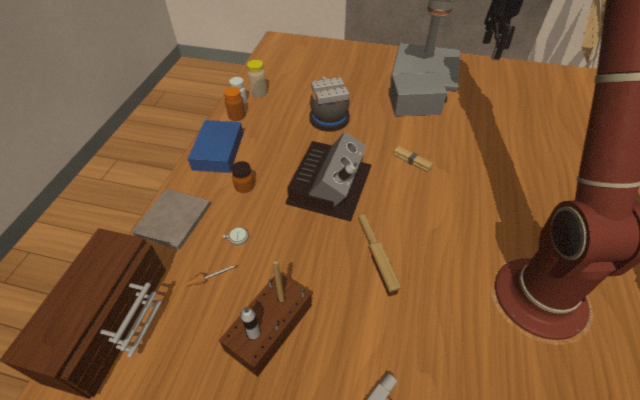

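View pics/top0.png

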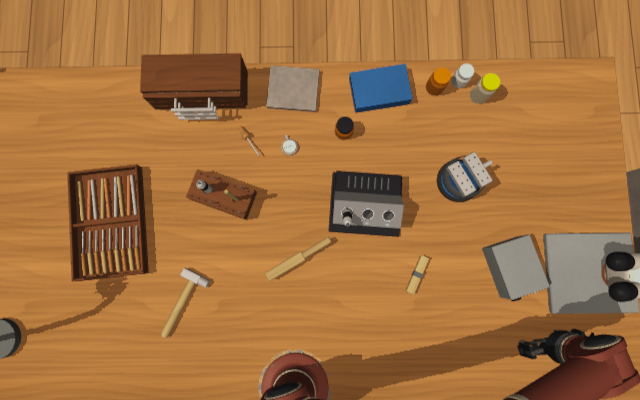

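```bash
python3 - <<'E'
from h import *
for n in("top","side"):
    p=dict(np.load(n+"0.npz")); P,u,v=cloud(p)
    def near(c,r): return np.hypot(P[:,0]-c[0],P[:,1]-c[1])<r
    b=P[near((.575,.215),.13)&(abs(P[:,2]-.06)<.006)]; r=cv2.minAreaRect(b[:,:2].astype(np.float32)); print(n,"block",r,np.median(b[:,2]))
    b=P[near((.56,-.2),.16)&(abs(P[:,2]-.012)<.005)]; r=cv2.minAreaRect(b[:,:2].astype(np.float32)); print("base",r)
    f=P[near((.54,-.22),.14)&(P[:,2]>.07)&(P[:,2]<.125)]
    rng=np.random.default_rng(0);best=0
    for _ in range(500):
        a=f[rng.choice(len(f),3)];nn=np.cross(a[1]-a[0],a[2]-a[0]);L=np.linalg.norm(nn)
        if L<1e-6: continue
        nn/=L; nn*=np.sign(nn[2]);
        if nn[2]>.95: continue
        i=abs((f-a[0])@nn)<.002
        if i.sum()>best: best=i.sum();I=i
    c=f[I].mean(0);nn=np.linalg.svd(f[I]-c,full_matrices=False)[2][2];print("face",c,nn*np.sign(nn[2]),best,f[I].min(0),f[I].max(0))
    for nm,c in(("hp",(.588,.258)),("st",(.567,.172))):
        b=P[near(c,.03)&(P[:,2]>.1)];print(nm,len(b),b.mean(0),b[:,2].max(), b[b[:,2]>b[:,2].max()-.012].mean(0))
w=env.read_camera("wrist");print(w["tool_from_camera"].round(4).tolist(),w["K"].tolist())
E
```

```text
top block ((0.5824217200279236, 0.22307807207107544), (0.19208140671253204, 0.09423479437828064), 69.50424194335938) 0.059835687721854436
base ((0.5564028024673462, -0.1990627497434616), (0.2922799587249756, 0.2886378765106201), 78.33631134033203)
face [ 0.51055713 -0.22176578  0.10533082] [-0.5053011   0.03485607  0.86223886] 724 [ 0.46844721 -0.32258283  0.08242419] [ 0.54848752 -0.12037169  0.12490076]
hp 100 [0.59392785 0.25745965 0.13997768] 0.17127988973602326 [0.59676454 0.26160858 0.16571798]
st 50 [0.56278777 0.17383681 0.16290286] 0.204135943123942 [0.56432996 0.17580856 0.19871835]
side block ((0.5829998850822449, 0.2231089472770691), (0.19094085693359375, 0.0958501547574997), 69.39949035644531) 0.059219800204561246
base ((0.5505545735359192, -0.22247624397277832), (0.2218949794769287, 0.1890757828950882), 84.96406555175781)
face [ 0.51224193 -0.21547885  0.10524157] [-0.49765618  0.04101095  0.86640431] 973 [ 0.46923638 -0.32185049  0.08362057] [ 0.54974342 -0.11708355  0.1238645 ]
hp 274 [0.59348532 0.2679649  0.13687655] 0.1679267406898428 [0.59701321 0.26310223 0.16338206]
st 175 [0.5638566  0.17978239 0.15912198] 0.20394680206572235 [0.56474313 0.17779548 0.19829564]
[[0.0003, 0.9576, 0.2883, 0.0733], [1.0, -0.0003, -0.0, 0.001], [0.0, 0.2883, -0.9576, -0.1238], [0.0, 0.0, 0.0, 1.0]] [[296.3391550314858, 0.0, 313.47495536486224], [0.0, 296.3391550314858, 204.0371538307727], [0.0, 0.0, 1.0]]
```

```bash
cat >> h.py <<'E'
yb=np.deg2rad(69.45-90); Rb=R.from_euler('z',yb).as_matrix(); B=np.array([.5827,.2231,0])
yd=np.deg2rad(-4.9); Rd=R.from_euler('z',yd).as_matrix(); D=np.array([.5505,-.2225,0])
out=Rd@[-.5,0,.8660254]
up=np.array([0,0,1.])
def quat(z,y):
    z=z/np.linalg.norm(z);y=y-z*(y@z);y=y/np.linalg.norm(y);return R.from_matrix(np.c_[np.cross(y,z),y,z]).as_quat()
def qblk(s=1): return quat(-up,s*Rb[:,1])
def qdock(s=1): return quat(-out,s*(Rd@[.866,0,.5]))
HP=B+Rb@[0,.042,0]; ST=B+Rb@[0,-.05,0]
M=lambda i: D+Rd@[-.039,-.06 if i==1 else 0,.105]
E
python3 - <<'E'
from h import *
print(M(1),M(2),HP,ST)
for s in(1,-1):
    for nm,p,q in[("st",ST+.165*up,qblk(s)),("sthi",ST+.33*up,qblk(s)),("hp",HP+.12*up,qblk(s)),("hphi",HP+.3*up,qblk(s))]+[(f"w{i}_{d}",M(i)+d*out,qdock(s)) for i in(1,2) for d in(.03,.077,.15,.2)]:
        j=env.solve_ik(p,q); print(s,nm,None if j is None else np.round(j,2).tolist())
E
```

```text
[ 0.50651752 -0.27894946  0.105     ] [ 0.51164253 -0.21916874  0.105     ] [0.59744304 0.26242738 0.        ] [0.56514877 0.17628169 0.        ]
1 st [0.15, 0.75, -0.84, 1.68, 0.65, 1.0, 0.29]
1 sthi [0.27, 0.67, -1.14, 1.45, 0.61, 1.4, 0.32]
1 hp [-0.04, 0.87, -0.77, 1.54, 0.68, 1.01, 0.22]
1 hphi [0.1, 0.83, -1.21, 1.32, 0.77, 1.48, 0.17]
1 w1_0.03 [1.3, 0.85, -1.15, 2.16, 1.66, 0.53, -1.06]
1 w1_0.077 [1.0, 0.5, -0.52, 2.18, -0.03, 0.04, 0.53]
1 w1_0.15 [1.16, 0.36, -0.64, 2.18, -0.19, 0.21, 0.7]
1 w1_0.2 [1.26, 0.25, -0.67, 2.16, -0.33, 0.35, 0.84]
1 w2_0.03 [1.19, 0.82, -1.14, 2.24, 1.79, 0.58, -1.32]
1 w2_0.077 [1.24, 0.68, -1.15, 2.25, 1.62, 0.47, -1.2]
1 w2_0.15 [1.01, 0.3, -0.6, 2.26, -0.15, 0.15, 0.54]
1 w2_0.2 [1.15, 0.19, -0.68, 2.23, -0.31, 0.29, 0.7]
-1 st [-0.28, 0.62, -0.09, 1.7, 0.07, 0.83, -2.34]
-1 sthi [-0.05, 0.49, -0.47, 1.46, 0.23, 1.24, -2.48]
-1 hp [-0.43, 0.75, -0.03, 1.55, 0.03, 0.84, -2.4]
-1 hphi [-0.17, 0.63, -0.51, 1.33, 0.31, 1.27, -2.62]
-1 w1_0.03 [1.1, 0.67, -0.75, 2.17, 1.77, 0.2, 1.91]
-1 w1_0.077 [0.82, 0.47, -0.26, 2.19, -1.3, 0.14, -1.35]
-1 w1_0.15 [0.66, 0.3, 0.02, 2.19, -0.98, 0.35, -1.66]
-1 w1_0.2 [0.64, 0.2, 0.09, 2.17, -0.79, 0.46, -1.83]
-1 w2_0.03 [1.1, 0.72, -0.95, 2.24, 1.87, 0.41, 1.71]
-1 w2_0.077 [1.03, 0.52, -0.75, 2.26, 1.72, 0.17, 1.82]
-1 w2_0.15 [0.56, 0.26, -0.03, 2.27, -1.01, 0.25, -1.75]
-1 w2_0.2 [0.54, 0.15, 0.04, 2.25, -0.74, 0.36, -2.01]
```

```bash
cat >> h.py <<'E'
def wrist(name):
    s=env.get_state(); p=env.read_camera("wrist")
    T=np.eye(4);T[:3,:3]=R.from_quat(s["tcp_rot"]).as_matrix();T[:3,3]=s["ee_pos"]
    p["pose"]=T@p["tool_from_camera"]; cv2.imwrite(f"pics/{name}.png",p["color"][...,::-1]); return p
E
python3 - <<'E'
from h import *
s=env.get_state()
env.movel(s["ee_pos"]+[0,0,.1],v=.25)
c=(M(1)+M(2))/2
env.movep(c+.18*out+Rd@[0,-.02,0],qdock(1))
p=wrist("dock1"); np.savez("dock1.npz",**{k:p[k] for k in("color","depth","K","pose")})
P,u,v=cloud(p)
# face plane
L=(P-c)@np.c_[Rd@[.866,0,.5],Rd[:,1],out]
i=(abs(L[:,0])<.035)&(abs(L[:,1])<.1)&(abs(L[:,2])<.008)
for _ in range(5):
    m=P[i].mean(0);n=np.linalg.svd(P[i]-m,full_matrices=False)[2][2];n*=np.sign(n[2]);h=(P-m)@n
    i=(abs(L[:,0])<.035)&(abs(L[:,1])<.1)&(abs(h)<.002)
print("n",n,"yaw",np.degrees(np.arctan2(-n[1],-n[0])),"tilt",np.degrees(np.arccos(n[2])),"plane off at M1",(M(1)-m)@n, i.sum())
e1=Rd@[.866,0,.5];e2=Rd[:,1]
o=p["pose"][:3,3]; d=P-o; t=((m-o)@n)/(d@n); X=o+d*t[:,None]
for k in(1,2):
    g=np.linalg.norm(X-M(k),axis=1); j=(h<-.004)&(g<.022)
    q=np.c_[(X[j]-M(k))@e1,(X[j]-M(k))@e2]
    (cx,cy),r=cv2.minEnclosingCircle(q.astype(np.float32)); print(k,j.sum(),"mean",q.mean(0),"circ",cx,cy,r,"ext",q.min(0),q.max(0)," deepest",h[g<.012].min())
print(s["t"],env.get_state()["t"],env.get_state()["q"].round(2))
E
```

```text
n [-0.49758525  0.04258685  0.86636902] yaw -4.891854666094195 tilt 29.960600889846187 plane off at M1 -0.002220019292080495 9445
1 572 mean [-0.00371404 -0.00296279] circ -0.0035970008466392756 -0.003421959700062871 0.01472884975373745 ext [-0.01761237 -0.01769304] [0.01097847 0.01084169]  deepest -0.07640504516935405
2 696 mean [-0.00364154 -0.0035387 ] circ -0.0037404049653559923 -0.0036980563309043646 0.014791818335652351 ext [-0.01842635 -0.01805047] [0.01054933 0.01035979]  deepest -0.07617000757358064
1.35 3.6 [ 1.16  0.28 -0.61  2.18 -0.35  0.29  0.84]
```

View pics/dock1.png

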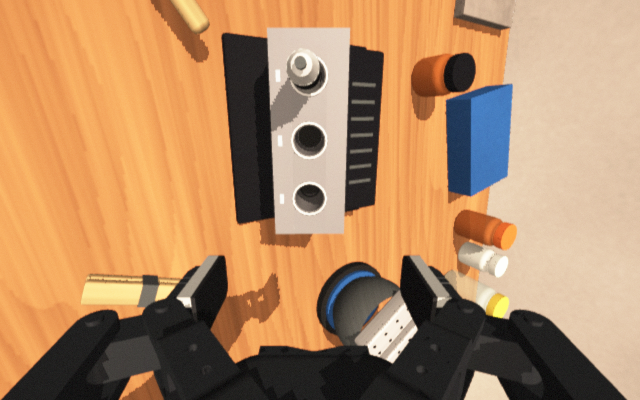

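```bash
python3 - <<'E'
from h import *
e1=Rd@[.866,0,.5];e2=Rd[:,1]
for nm in("top0","side0","dock1"):
    p=dict(np.load(nm+".npz")); P,u,v=cloud(p); h=(P-M(1))@out; 
    i=(abs(h)<.006)&(abs((P-M(2))@e1)<.034)&(abs((P-M(2))@e2)<.09); 
    h0=np.median(h[i]); A=P[i&(abs(h-h0)<.003)]; a=np.c_[(A-M(2))@e1,(A-M(2))@e2]
    print(nm,"h0",h0, "ext",np.percentile(a,[.3,99.7],axis=0).round(4).tolist())
    o=p["pose"][:3,3]; d=P-o; X=o+d*(((M(1)+h0*out-o)@out)/(d@out))[:,None]
    for k in(1,2):
        j=(h<h0-.006)&(np.linalg.norm(X-M(k)-h0*out,axis=1)<.02); q=np.c_[(X[j]-M(k))@e1,(X[j]-M(k))@e2]
        if j.sum()>5: print(k,j.sum(),q.mean(0).round(4),np.round(cv2.minEnclosingCircle(q.astype(np.float32)),4) if 0 else cv2.minEnclosingCircle(q.astype(np.float32)))
E
```

```text
top0 h0 0.0010744464326183031 ext [[-0.0336, -0.0891], [0.0338, 0.0897]]
1 67 [-0.0019 -0.001 ] ((-0.0015996492002159357, -0.0009379390394315124), 0.013979063369333744)
2 68 [-0.0016 -0.0013] ((-0.0023761880584061146, -0.0021608478855341673), 0.01476399414241314)
side0 h0 0.00013729784605746132 ext [[-0.0336, -0.0893], [0.0338, 0.0897]]
1 45 [-0.002   0.0025] ((-0.001980912871658802, 0.001826804829761386), 0.013458967208862305)
2 43 [0.0011 0.0011] ((0.00038053374737501144, 0.0015832595527172089), 0.01271640881896019)
dock1 h0 0.0022050643617906873 ext [[-0.0339, -0.0892], [0.0336, 0.0895]]
1 559 [-0.0037 -0.0027] ((-0.003509766422212124, -0.003014154965057969), 0.014612743631005287)
2 686 [-0.0036 -0.0034] ((-0.0036160554736852646, -0.0034843843895941973), 0.014723068103194237)
```

```bash
python3 - <<'E'
from h import *
e1=Rd@[.866,0,.5];e2=Rd[:,1]
c=(M(1)+M(2))/2
env.movep(c+.18*out+Rd@[0,.01,0],qdock(-1))
p=wrist("dock2"); np.savez("dock2.npz",**{k:p[k] for k in("color","depth","K","pose")})
P,u,v=cloud(p); h=(P-M(1))@out
i=(abs(h)<.006)&(abs((P-M(2))@e1)<.034)&(abs((P-M(2))@e2)<.09); h0=np.median(h[i]); print("h0",h0)
o=p["pose"][:3,3]; d=P-o; X=o+d*(((M(1)+h0*out-o)@out)/(d@out))[:,None]
for k in(1,2):
    j=(h<h0-.004)&(np.linalg.norm(X-M(k)-h0*out,axis=1)<.02); q=np.c_[(X[j]-M(k))@e1,(X[j]-M(k))@e2]
    print(k,j.sum(),q.mean(0).round(4),cv2.minEnclosingCircle(q.astype(np.float32)))
s=env.get_state();print(s["t"],s["q"].round(2))
for sg in (1,-1):
  for nm,pp in(("st",ST+.165*up),("sthi",ST+.35*up)): j=env.solve_ik(pp,qblk(sg)); print(sg,nm,np.round(j,2))
E
```

```text
h0 0.0022732923072747773
1 680 [-0.0038 -0.0036] ((-0.0037637916393578053, -0.0035199769772589207), 0.014773890376091003)
2 562 [-0.0037 -0.0041] ((-0.003636984620243311, -0.0038528251461684704), 0.014754279516637325)
5.875 [ 0.41  0.21  0.24  2.24 -0.94  0.39 -1.76]
1 st [ 0.27  0.89 -1.15  1.68  0.88  1.18  0.1 ]
1 sthi [ 0.27  0.66 -1.15  1.42  0.6   1.44  0.34]
-1 st [-0.42  0.62  0.12  1.7  -0.1   0.83 -2.18]
-1 sthi [-0.44  0.45  0.16  1.44 -0.07  1.26 -2.2 ]
```

```bash
cat >> h.py <<'E'
M=lambda i: D+Rd@[-.039,-.06 if i==1 else 0,.105]-.0037*(Rd@[.866,0,.5])-.0036*Rd[:,1]+.0022*out
E
python3 - <<'E'
from h import *
env.movep(B+.33*up,qblk(-1))
p=wrist("block1")
P,u,v=cloud(p)
g=np.hypot(*(P[:,:2]-B[:2]).T)<.13
b=P[g&(abs(P[:,2]-.06)<.006)]; r=cv2.minAreaRect(b[:,:2].astype(np.float32)); print("block",r,np.median(b[:,2]))
for nm,c in(("hp",HP),("st",ST)):
    k=P[(np.hypot(*(P[:,:2]-c[:2]).T)<.03)&(P[:,2]>.1)]; t=k[:,2].max(); print(nm,c,len(k),t,k[k[:,2]>t-.01].mean(0))
    for n in("handpiece" if nm=="hp" else "stick",): print([(x["score"],world(p,x["point"])) for x in env.search_frame(p,n)[:2]])
print(env.get_state()["t"],env.get_state()["q"].round(2))
E
```

```text
block ((0.5811189413070679, 0.22137466073036194), (0.19028250873088837, 0.09438396245241165), 69.38308715820312) 0.06035634997212713
hp [0.59744304 0.26242738 0.        ] 17481 0.40764677891556506 [0.61186341 0.25477474 0.40080562]
[(0.97, array([[0.59919105, 0.25698819, 0.14551314]]))]
st [0.56514877 0.17628169 0.        ] 17123 0.407312687952518 [0.58023759 0.17213311 0.40054085]
[(0.62, array([[0.5687722 , 0.17454277, 0.16897836]]))]
7.8 [-0.47  0.52  0.13  1.38 -0.07  1.25 -2.27]
```

View pics/block1.png

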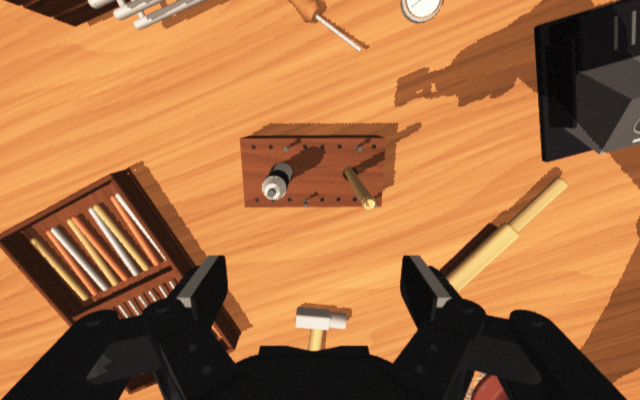

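```bash
cat >> h.py <<'E'
yb=np.deg2rad(69.4-90); Rb=R.from_euler('z',yb).as_matrix(); B=np.array([.5811,.2214,0])
HP=B+Rb@[0,.042,0]; ST=B+Rb@[0,-.05,0]
E
python3 - <<'E'
from h import *
def rep(x=""):
    s=env.get_state();print(x,round(s["t"],2),s["ee_pos"].round(4),s["q"].round(2),"w",round(s["grip_width"],3),"gf",round(s["grasp_force"],1),"F",s["force"].round(1))
env.movep(ST+.27*up,qblk(-1))
p=wrist("st1");P,u,v=cloud(p)
k=P[(np.hypot(*(P[:,:2]-ST[:2]).T)<.03)&(P[:,2]>.1)&(P[:,2]<.21)]
if len(k)>20: print(ST,len(k),k.mean(0),k[k[:,2]>.185].mean(0),k[k[:,2]<.14].mean(0),k[:,2].max())
print(env.movel(ST+.165*up,v=.12,max_force=10)); rep("down")
env.command_gripper(0,40); rep("grip")
env.movel(ST+.335*up,v=.2); rep("up")
for i in(1,2):
  for d in (.26,.24,.18,.077):
    j=env.solve_ik(M(i)+d*out,qdock(-1));print(i,d,None if j is None else np.round(j,2))
E
```

```text
[0.56350792 0.17459702 0.        ] 663 [0.56686929 0.17310627 0.17250634] [0.56547156 0.17372612 0.19785512] [0.56817499 0.17251277 0.12117176] 0.2054005682502884
False
down 9.29 [0.5642 0.1749 0.1659] [-0.41  0.62  0.11  1.71 -0.09  0.82 -2.19] w 0.998 gf 0.0 F [ 0.3  0.4 -0.8]
grip 9.96 [0.5637 0.1748 0.1652] [-0.41  0.62  0.11  1.71 -0.09  0.82 -2.19] w 0.13 gf 38.9 F [ 0.1 -0.2  1.5]
up 10.96 [0.5627 0.1744 0.3336] [-0.42  0.45  0.13  1.48 -0.06  1.22 -2.21] w 0.13 gf 38.9 F [-0.6  0.8  0. ]
1 0.26 [ 0.1   0.1   0.76  2.15 -0.74  0.66 -1.85]
1 0.24 [ 0.15  0.15  0.71  2.16 -0.82  0.63 -1.77]
1 0.18 [ 0.36  0.26  0.44  2.19 -1.02  0.51 -1.59]
1 0.077 [ 0.9   0.48 -0.36  2.19 -1.16  0.1  -1.48]
2 0.26 [-0.03  0.01  0.67  2.22 -0.57  0.53 -2.14]
2 0.24 [ 0.01  0.06  0.65  2.24 -0.69  0.5  -2.03]
2 0.18 [ 0.3   0.19  0.32  2.27 -0.97  0.38 -1.76]
2 0.077 [ 0.92  0.48 -0.56  2.27  2.04  0.07  1.5 ]
```

```bash
cat >> h.py <<'E'
def rep(x=""):
    s=env.get_state();print(x,round(s["t"],2),s["ee_pos"].round(4),s["q"].round(2),"w",round(s["grip_width"],3),"gf",round(s["grasp_force"],1),"F",s["force"].round(1))
E
python3 - <<'E'
from h import *
env.movep(M(1)+.26*out,qdock(-1)); rep("pre")
env.movel(M(1)+.16*out,v=.15); rep("near")
wrist("probe"); 
try:
    r=env.movel(M(1)+.074*out,v=.05,max_force=8); rep(r); s=env.get_state(); print("depth of tip",.150-(s["ee_pos"]-M(1))@out)
except env.MotionError as e: print(e)
E
```

```text
pre 12.72 [ 0.3737 -0.2702  0.3303] [ 0.1   0.1   0.76  2.14 -0.74  0.66 -1.85] w 0.126 gf 39.0 F [-0.1 -0.3 -0.8]
near 13.54 [ 0.4225 -0.2754  0.2438] [ 0.23  0.32  0.61  2.2  -1.18  0.55 -1.44] w 0.13 gf 38.9 F [-0.4  0.7 -0.1]
True 14.72 [ 0.4515 -0.2778  0.1911] [ 0.53  0.41  0.17  2.2  -1.36  0.36 -1.29] w 0.124 gf 39.0 F [ 0.3 -0.2  0.2]
depth of tip 0.05018939426176598
```

View pics/probe.png

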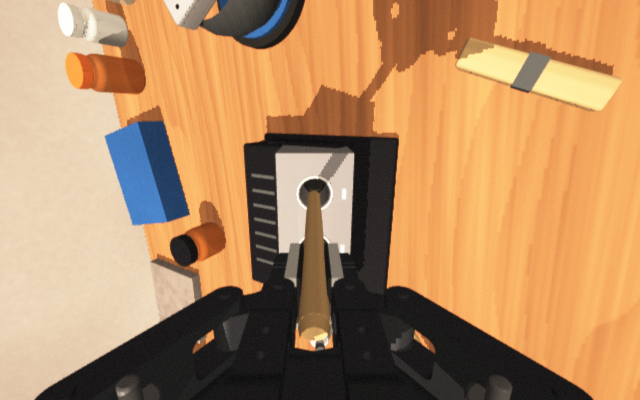

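```bash
python3 - <<'E'
from h import *
env.movel(M(1)+.165*out,v=.2)
env.movel(M(2)+.165*out,v=.15); rep("over2")
for d in(.0745,.08,.09):
  try:
    r=env.movel(M(2)+d*out,v=.06,max_force=8); rep(r); s=env.get_state(); print("depth of tip",.150-(s["ee_pos"]-M(2))@out);break
  except env.MotionError as e: print(e)
E
```

```text
over2 15.75 [ 0.4251 -0.2157  0.2475] [ 0.32  0.23  0.29  2.27 -1.06  0.36 -1.68] w 0.129 gf 39.0 F [-0.1 -0.4 -0.2]
the arm cannot follow that straight line within its joint ranges
the arm cannot follow that straight line within its joint ranges
the arm cannot follow that straight line within its joint ranges
```

```bash
python3 - <<'E'
from h import *
env.movel(M(2)+.25*out,v=.2)
env.movep(ST+.335*up,qblk(-1)); 
env.movel(ST+.225*up,v=.2); wrist("ret")
r=env.movel(ST+.165*up,v=.06,max_force=8); rep(r)
E
```

```text
False 19.8 [0.5639 0.1747 0.1655] [-0.4   0.62  0.11  1.71 -0.08  0.82 -2.19] w 0.125 gf 38.9 F [ 0.  -0.2  1.1]
```

View pics/ret.png

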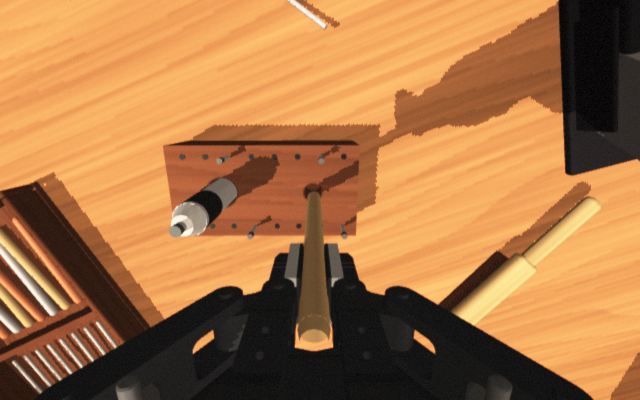

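```bash
cat > fk.py <<'E'
import numpy as np
from scipy.spatial.transform import Rotation as R
def fk(q,x):
    # x: per joint axis tilt(2) & offset(3) ahead of joint, then tool rotvec+trans
    T=np.eye(3);p=np.zeros(3)
    base=[[0,0,-1],[0,1,0],[0,0,-1],[0,1,0],[0,0,-1],[0,1,0],[0,0,-1]]
    for i in range(7):
        p=p+T@x[3*i:3*i+3]
        T=T@R.from_rotvec(S[i]*q[i]*np.array(base[i],float)).as_matrix()
    p=p+T@x[21:24]; return p,T@R.from_rotvec(x[24:27]).as_matrix()
S=np.ones(7)
E
cat > fit.py <<'E'
from h import *; import fk,itertools
from scipy.optimize import least_squares
rng=np.random.default_rng(1);Q=[];Pp=[];RR=[]
for _ in range(40):
    p=np.array([rng.uniform(.4,.65),rng.uniform(-.35,.35),rng.uniform(.15,.4)]); z=np.array([rng.uniform(-.3,.5),rng.uniform(-.4,.4),-1]); a=rng.uniform(0,2*np.pi)
    q=quat(z,np.array([np.cos(a),np.sin(a),0]))
    try: j=env.solve_ik(p,q)
    except env.MotionError: j=None
    if j is not None: Q.append(j);Pp.append(p);RR.append(R.from_quat(q).as_matrix())
print(len(Q)); best=None
for sg in itertools.product([1,-1],repeat=4):
    fk.S=np.array([1,1,sg[0],sg[1],sg[2],1*sg[3],1])
    for s7 in(1,-1):
        fk.S[6]=s7; x0=np.zeros(27); x0[2]=.3;x0[8]=.2;x0[14]=.2;x0[20]=.1
        def res(x):
            r=[]
            for q,p,rr in zip(Q,Pp,RR):
                a,b=fk.fk(q,x); r+=list(a-p)+list(.2*(b-rr).ravel())
            return np.array(r)
        o=least_squares(res,x0,max_nfev=15)
        if best is None or o.cost<best[0]: best=(o.cost,fk.S.copy(),o.x)
c,fk.S,x=best; o=least_squares(res,x); print(c,o.cost,fk.S,o.x.round(4)); np.savez("fk.npz",S=fk.S,x=o.x)
E
python3 - <<'E'
from h import *
env.command_gripper(1.0); env.wait(.2)
env.movel(ST+.27*up,v=.2)
env.movep(HP+.27*up,qblk(-1)); rep()
p=wrist("hp1");P,u,v=cloud(p); np.savez("hp1.npz",P=P)
for nm,c,zs in(("st",ST,(.08,.12,.16,.20)),("hp",HP,(.07,.09,.11,.13,.15))):
    for z in zs:
        k=P[(np.hypot(*(P[:,:2]-c[:2]).T)<.035)&(abs(P[:,2]-z)<.008)]; print(nm,z,len(k),(k.mean(0)-c).round(4) if len(k) else None)
E
time python3 fit.py
```

```text
21.84 [0.5948 0.262  0.2671] [-0.51  0.61  0.11  1.4  -0.07  1.15 -2.32] w 1.003 gf 0.0 F [-0.1 -1.   0.5]
st 0.08 55 [0.0046 0.0021 0.0807]
st 0.12 82 [0.0047 0.002  0.1203]
st 0.16 132 [0.0046 0.002  0.1603]
st 0.2 316 [0.0025 0.0006 0.1992]
hp 0.07 70 [ 0.009  -0.0046  0.0679]
hp 0.09 78 [ 0.0107 -0.003   0.0903]
hp 0.11 78 [ 0.0104 -0.004   0.1109]
hp 0.13 115 [ 0.0103 -0.0037  0.1309]
hp 0.15 503 [ 0.0039 -0.0016  0.1501]
40
5.980296680825047e-21 5.980296680825047e-21 [1 1 1 1 1 1 1] [-0.0000e+00 -0.0000e+00  8.6501e+00 -0.0000e+00 -1.0520e-01 -8.3945e+00
 -0.0000e+00  9.3000e-02  3.7230e-01  0.0000e+00  1.1900e-02  1.7780e-01
  0.0000e+00 -2.1200e-02  2.7080e-01 -0.0000e+00 -6.8000e-03  1.0140e-01
 -0.0000e+00  6.4000e-03  1.9320e-01  0.0000e+00 -0.0000e+00  9.3700e-02
  0.0000e+00 -0.0000e+00  1.5708e+00]
real	0m33.822s
user	2m9.015s
sys	0m0.052s
```

```bash
cat > plan.py <<'E'
from h import *; import fk
from scipy.optimize import least_squares
z=np.load("fk.npz"); fk.S=z["S"];X=z["x"]
lo=np.array([-3.12,-.3,-1.34,.26,-1.36,.01,-2.84])+.03; hi=np.array([3.12,2.06,1.32,2.42,4.5,1.98,2.84])-.03
def ik(p,qt,seed,q3=None,w=0.003):
    Rt=R.from_quat(qt).as_matrix()
    def f(q):
        a,b=fk.fk(q,X); r=list((a-p)*5)+list((R.from_matrix(Rt.T@b)).as_rotvec())
        return np.array(r+[w*(q[2]-q3)] if q3 is not None else r)
    o=least_squares(f,np.clip(seed,lo+1e-3,hi-1e-3),bounds=(lo,hi),xtol=1e-12,ftol=1e-14,gtol=1e-12)
    a,b=fk.fk(o.x,X); return o.x,np.linalg.norm(a-p)+np.linalg.norm(R.from_matrix(Rt.T@b).as_rotvec())*.2
def roll(q,a): return (R.from_quat(q)*R.from_euler('z',a)).as_quat()
if __name__=="__main__":
  for s in(1,-1):
   for a in(-25,0,25):
    for seed in([1.19,.82,-1.14,2.24,1.79,.58,-1.32*s],[-.2,.82,1.14,2.24,-1.3,.58,-1.3*s]):
      qt=roll(qdock(s),np.radians(a)); q=np.array(seed);L=[];ok=True
      for d in(.032,.07,.12,.16,.195):
        q,e=ik(M(2)+d*out,qt,q,seed[2]); ok&=e<1e-3; L.append(q.round(2).tolist()+[round(e*1000,1)])
      print(s,a,seed[2],ok); 
      if ok or a==0: print(*L,sep="\n")
E
python3 plan.py
```

```text
1 -25 -1.14 True
[1.2, 0.81, -1.14, 2.24, 1.79, 0.56, -0.88, np.float64(0.0)]
[1.25, 0.7, -1.14, 2.26, 1.65, 0.47, -0.78, np.float64(0.0)]
[1.33, 0.54, -1.14, 2.26, 1.34, 0.35, -0.5, np.float64(0.0)]
[1.41, 0.42, -1.14, 2.25, 0.89, 0.29, -0.06, np.float64(0.0)]
[1.49, 0.31, -1.14, 2.23, 0.36, 0.29, 0.47, np.float64(0.0)]
1 -25 1.14 False
1 0 -1.14 True
[1.2, 0.81, -1.14, 2.24, 1.79, 0.56, -1.32, np.float64(0.0)]
[1.25, 0.7, -1.14, 2.26, 1.65, 0.47, -1.21, np.float64(0.0)]
[1.33, 0.54, -1.14, 2.26, 1.34, 0.35, -0.94, np.float64(0.0)]
[1.41, 0.42, -1.14, 2.25, 0.89, 0.29, -0.5, np.float64(0.0)]
[1.49, 0.31, -1.14, 2.23, 0.36, 0.29, 0.04, np.float64(0.0)]
1 0 1.14 False
[0.74, 0.55, -0.36, 2.25, 3.2, 0.12, -2.81, np.float64(0.0)]
[0.82, 0.47, -0.43, 2.27, 3.2, 0.05, -2.81, np.float64(0.0)]
[0.94, 0.37, -0.54, 2.32, 3.2, 0.04, -2.81, np.float64(15.0)]
[1.09, 0.3, -0.68, 2.35, 3.2, 0.04, -2.81, np.float64(29.8)]
[1.3, 0.24, -0.87, 2.38, 3.21, 0.04, -2.81, np.float64(44.3)]
1 25 -1.14 True
[1.2, 0.81, -1.14, 2.24, 1.79, 0.56, -1.75, np.float64(0.0)]
[1.25, 0.7, -1.14, 2.26, 1.65, 0.47, -1.
[... 544 characters left out ...]
.72, 0.35, 2.81, np.float64(2.9)]
-1 0 1.14 False
[0.71, 0.54, -0.31, 2.19, -1.33, 0.04, -1.42, np.float64(17.9)]
[0.77, 0.46, -0.36, 2.24, -1.33, 0.04, -1.42, np.float64(7.8)]
[0.5, 0.32, 0.05, 2.28, -1.33, 0.24, -1.42, np.float64(0.0)]
[-0.22, 0.37, 1.05, 2.29, -1.33, 0.64, -1.38, np.float64(0.0)]
[-0.31, 0.28, 1.14, 2.27, -1.15, 0.63, -1.54, np.float64(0.0)]
-1 25 -1.14 True
[1.2, 0.81, -1.14, 2.24, 1.79, 0.56, 1.39, np.float64(0.0)]
[1.25, 0.7, -1.14, 2.26, 1.65, 0.47, 1.49, np.float64(0.0)]
[1.33, 0.54, -1.14, 2.26, 1.34, 0.35, 1.77, np.float64(0.0)]
[1.41, 0.42, -1.14, 2.25, 0.89, 0.29, 2.21, np.float64(0.0)]
[1.49, 0.31, -1.14, 2.23, 0.36, 0.29, 2.74, np.float64(0.0)]
-1 25 1.14 False
```

```bash
python3 - <<'E'
from plan import *
print(env.movel(HP+.12*up,v=.12,max_force=10)); rep("down")
env.command_gripper(0,60); rep("grip")
env.movel(HP+.35*up,v=.2); rep("up")
q0=env.get_state()["q"]
qp,e=ik(M(2)+.21*out,qdock(1),[1.49,.31,-1.14,2.23,.36,.29,.04],-1.14); print(qp.round(3),e)
for t in np.linspace(0,1,15):
    a,b=fk.fk(q0+t*(qp-q0),X); print(t.round(2),a.round(3),(a+.105*b[:,2]).round(3))
E
```

```text
False
down 23.29 [0.5965 0.2609 0.1209] [-0.5   0.75  0.1   1.56 -0.09  0.83 -2.3 ] w 0.997 gf 0.0 F [0.5 0.1 0.1]
grip 23.88 [0.5962 0.261  0.1203] [-0.5   0.75  0.09  1.56 -0.09  0.83 -2.3 ] w 0.289 gf 58.8 F [0.6 0.6 1.3]
up 25.18 [0.5952 0.2604 0.3484] [-0.51  0.55  0.12  1.26 -0.07  1.33 -2.32] w 0.293 gf 58.9 F [-0.1  0.6 -2.1]
[ 1.536  0.257 -1.14   2.224  0.145  0.317  0.255] 3.8203881761333437e-16
0.0 [0.595 0.26  0.348] [0.595 0.26  0.243]
0.07 [0.607 0.207 0.336] [0.608 0.211 0.231]
0.14 [0.613 0.155 0.325] [0.616 0.163 0.221]
0.21 [0.613 0.106 0.317] [0.618 0.117 0.212]
0.29 [0.607 0.06  0.31 ] [0.617 0.073 0.206]
0.36 [0.598 0.017 0.305] [0.611 0.032 0.202]
0.43 [ 0.585 -0.023  0.301] [ 0.603 -0.007  0.199]
0.5 [ 0.568 -0.059  0.298] [ 0.591 -0.043  0.197]
0.57 [ 0.549 -0.092  0.296] [ 0.577 -0.077  0.196]
0.64 [ 0.528 -0.121  0.295] [ 0.561 -0.107  0.196]
0.71 [ 0.505 -0.146  0.294] [ 0.542 -0.135  0.197]
0.79 [ 0.48  -0.168  0.293] [ 0.522 -0.16   0.197]
0.86 [ 0.455 -0.186  0.291] [ 0.501 -0.182  0.197]
0.93 [ 0.429 -0.202  0.29 ] [ 0.478 -0.202  0.197]
1.0 [ 0.402 -0.213  0.287] [ 0.455 -0.218  0.196]
```

```bash
python3 - <<'E'
from plan import *
qp,e=ik(M(2)+.21*out,qdock(1),[1.49,.31,-1.14,2.23,.36,.29,.04],-1.14)
env.movej(qp); rep("pre")
try: env.movel(M(2)+.13*out,v=.12); rep("near")
except env.MotionError as ex: print(ex)
p=wrist("ins"); np.savez("ins.npz",**{k:p[k] for k in("color","depth","K","pose")})
E
```

```text
pre 27.38 [ 0.4029 -0.2134  0.2872] [ 1.54  0.26 -1.14  2.22  0.15  0.32  0.26] w 0.285 gf 58.9 F [-0.1 -0.4 -0.8]
near 28.19 [ 0.4426 -0.2165  0.2179] [ 1.05  0.36 -0.67  2.26  0.33  0.1   0.06] w 0.287 gf 58.9 F [-0.6 -0.  -1.1]
```

View pics/ins.png

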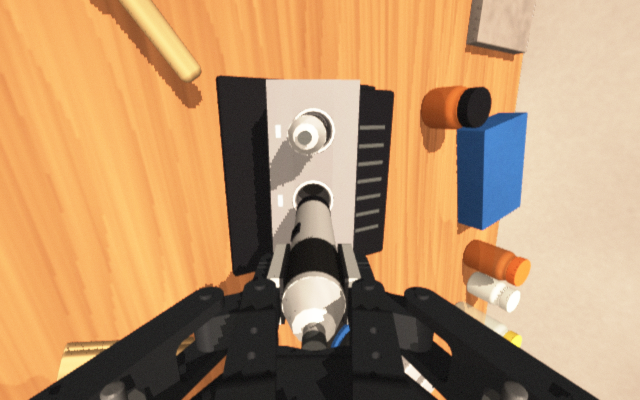

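```bash
python3 - <<'E'
from plan import *
from scipy.optimize import least_squares
p=dict(np.load("ins.npz"));P,u,v=cloud(p)
L=np.c_[(P-M(2))@(Rd@[.866,0,.5]),(P-M(2))@Rd[:,1],(P-M(2))@out]
k=L[(abs(L[:,0])<.02)&(abs(L[:,1])<.022)&(L[:,2]>.03)&(L[:,2]<.105)]
f=lambda x:np.hypot(k[:,0]-x[0]-x[1]*(k[:,2]-.025),k[:,1]-x[2]-x[3]*(k[:,2]-.025))-.013
o=least_squares(f,np.zeros(4),loss="soft_l1",f_scale=.001);print(len(k),"axis at tail e1,e2 offset & slopes",o.x.round(4),np.abs(f(o.x)).mean(),"zmin",k[:,2].min())
s=env.get_state();print("tcp off",(s["ee_pos"]-M(2))@np.c_[Rd@[.866,0,.5],Rd[:,1],out])
# elbow path
q=np.array([1.35,.5,-1.14,2.26,1.2,.33,-.8]);W=[]
for d in np.arange(.13,.0285,-.002):
    q,e=ik(M(2)+d*out,qdock(1),q,-1.14);assert e<1e-4; W.append(q)
W=np.array(W);np.save("W.npy",W);print(np.abs(np.diff(W,axis=0)).max(0).round(3))
q0=s["q"]
for t in np.linspace(0,1,6):
    a,b=fk.fk(q0+t*(W[0]-q0),X); print(((a+.105*b[:,2]-M(2))@out).round(4),((a-M(2))@np.c_[Rd@[.866,0,.5],Rd[:,1],out]).round(3))
E
```

```text
1346 axis at tail e1,e2 offset & slopes [ 0.0003 -0.0015 -0.0007 -0.0012] 0.0001985677703020597 zmin 0.03008312516494008
tcp off [4.01686251e-04 2.41101573e-05 1.30265469e-01]
[0.004 0.006 0.    0.001 0.019 0.005 0.019]
0.0253 [0.   0.   0.13]
0.0216 [-0.008  0.009  0.127]
0.02 [-0.014  0.012  0.125]
0.0199 [-0.015  0.012  0.125]
0.0214 [-0.011  0.007  0.126]
0.025 [ 0.   -0.    0.13]
```

```bash
python3 - <<'E'
from plan import *
W=np.load("W.npy"); E3=np.c_[Rd@[.866,0,.5],Rd[:,1],out]
env.movej(W[0]); rep("W0")
try:
    r=env.movel(M(2)+.0315*out,v=.05,max_force=10); rep(r)
except env.MotionError as ex:
    print(ex)
    for w in W[4:46:4]:
        t0=env.get_state(); env.movej(w); s=env.get_state()
        print(round(s["t"],2),((s["ee_pos"]-M(2))@E3*1000).round(1),(s["force"]@E3).round(1))
        if np.linalg.norm(s["force"])>12: print("stop");break
s=env.get_state(); print("off",((s["ee_pos"]-M(2))@E3*1000).round(1),(s["force"]@E3).round(1),s["q"].round(2))
E
```

```text
W0 29.12 [ 0.4419 -0.2173  0.2178] [ 1.34  0.51 -1.14  2.26  1.25  0.33 -0.85] w 0.292 gf 59.0 F [ 0.7 -0.1 -1.6]
False 31.23 [ 0.4911 -0.2209  0.1326] [ 1.12  0.72 -0.97  2.24  1.85  0.42 -1.41] w 0.29 gf 59.8 F [-4.3 -0.1  3.7]
off [-0.1  0.1 31.9] [-1.9 -0.5  5.4] [ 1.12  0.72 -0.97  2.24  1.85  0.42 -1.41]
```

```bash
python3 - <<'E'
from plan import *
E3=np.c_[Rd@[.866,0,.5],Rd[:,1],out]
try: print(env.movel(M(2)+.0285*out,v=.03,max_force=8))
except env.MotionError as e: print(e)
s=env.get_state(); print("off",((s["ee_pos"]-M(2))@E3*1000).round(1),(s["force"]@E3).round(1))
env.command_gripper(.7); env.wait(.2); rep("open")
try: env.movel(M(2)+.2*out,v=.15)
except env.MotionError as e:
    print(e); env.movel(M(2)+.13*out,v=.15)
rep("ret")
p=wrist("fin"); P,u,v=cloud(p); L=(P-M(2))@E3
for dy in(0,.06):
    k=L[(abs(L[:,0])<.02)&(abs(L[:,1]-dy)<.022)&(L[:,2]<.1)]; print(dy,"height out",k[:,2].max(),k[k[:,2]>.07].mean(0))
t=env.read_camera("side"); cv2.imwrite("pics/sidefin.png",cv2.resize(t["color"][80:380,140:460,::-1],None,fx=2,fy=2))
rep()
E
```

```text
False
off [-0.1  0.7 31.6] [-3.7 -1.9 42.9]
open 32.12 [ 0.4929 -0.2211  0.1295] [ 1.12  0.73 -0.97  2.24  1.86  0.43 -1.41] w 0.701 gf 0.0 F [ 0.6 -0.8 -0.2]
ret 34.03 [ 0.4073 -0.2137  0.2782] [ 1.61  0.38 -1.33  2.23  0.65  0.36 -0.26] w 0.699 gf 0.0 F [-0.   0.2 -0.6]
0 height out 0.07939427457375646 [-0.003892    0.00010737  0.07702994]
0.06 height out 0.07731365085622187 [-0.0047782   0.05974079  0.0756255 ]
 34.13 [ 0.4074 -0.2137  0.2781] [ 1.61  0.38 -1.33  2.23  0.65  0.36 -0.26] w 0.709 gf 0.0 F [ 0.4 -0.  -0.4]
```

View pics/sidefin.png

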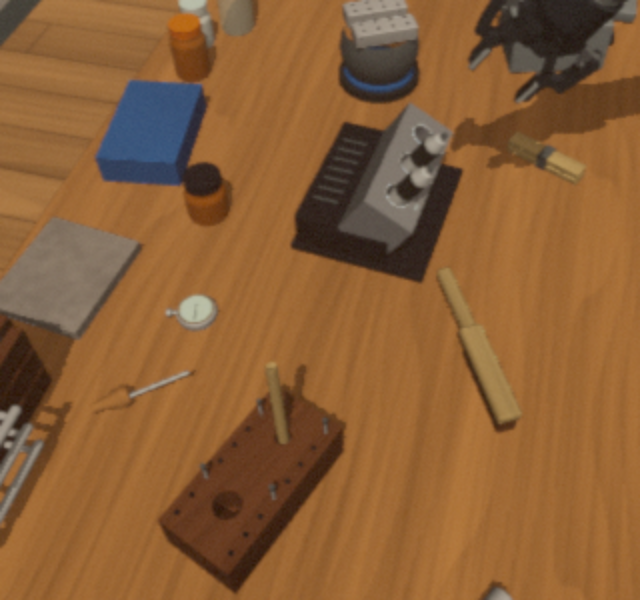

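```bash
python3 - <<'E'
from plan import *
E3=np.c_[Rd@[.866,0,.5],Rd[:,1],out]
env.movep(M(2)+.2*out+.03*Rd[:,1],qdock(1))
for n in("wrist","side","top"):
    p=wrist("fin2") if n=="wrist" else env.read_camera(n)
    P,u,v=cloud(p); L=(P-M(2))@E3
    for dy in(0,.06):
        k=L[(abs(L[:,0])<.02)&(abs(L[:,1]-dy)<.022)&(L[:,2]<.1)]
        if len(k)<10: continue
        z=np.sort(k[:,2]); m=k[:,2]>z[-1]-.006; print(n,dy,z[-1].round(4),z[-5:].mean().round(4),m.sum(),k[m].mean(0).round(4))
E
```

```text
wrist 0 0.0788 0.0785 80 [-0.0039  0.0002  0.077 ]
wrist 0.06 0.0773 0.0769 85 [-0.0048  0.06    0.0754]
side 0 0.0776 0.0761 10 [-0.003   0.0029  0.0747]
side 0.06 0.0755 0.0744 10 [-0.0032  0.0629  0.0731]
top 0 0.0784 0.0771 9 [-0.0034  0.0019  0.0758]
top 0.06 0.0805 0.0778 6 [-0.0024  0.062   0.0774]
```

```bash
python3 - <<'E'
from plan import *
E3=np.c_[Rd@[.866,0,.5],Rd[:,1],out]
env.command_gripper(0,20)
c=M(2)-.0039*E3[:,0]
env.movel(c+.115*out,v=.15); rep("above")
for d in(.100,.099,.098,.097,.096,.0955,.095):
    r=env.movel(c+d*out,v=.02,max_force=10); s=env.get_state(); f=s["force"]@out; print(d,r,((s["ee_pos"]-c)@out).round(4),f.round(1))
    if r or f>10: break
env.movel(c+.2*out+.03*Rd[:,1],v=.15)
p=wrist("fin3"); P,u,v=cloud(p); L=(P-M(2))@E3
for dy in(0,.06):
    k=L[(abs(L[:,0])<.02)&(abs(L[:,1]-dy)<.022)&(L[:,2]<.1)]
    z=np.sort(k[:,2]); m=k[:,2]>z[-1]-.006; print(dy,z[-1].round(4),z[-5:].mean().round(4),k[m].mean(0).round(4))
rep()
E
```

```text
above 35.88 [ 0.4466 -0.2167  0.2029] [ 1.05  0.41 -0.69  2.27  0.94  0.09 -0.54] w 0.001 gf 0.0 F [-0.7  0.   0. ]
0.1 False 0.1001 0.2
0.099 False 0.0991 0.8
0.098 False 0.098 0.0
0.097 False 0.097 -0.3
0.096 False 0.096 0.5
0.0955 False 0.0958 5.1
0.095 False 0.0957 10.5
0 0.0799 0.079 [-0.0041  0.0001  0.0774]
0.06 0.0774 0.0771 [-0.0047  0.06    0.0755]
 40.42 [ 0.4066 -0.1836  0.2762] [ 1.56  0.33 -1.33  2.27  0.66  0.33 -0.34] w 0.002 gf 0.0 F [ 0.6 -0.4  0.2]
```

```bash
python3 -c "
from h import *
print(env.sign_off())"
```

```text
the job is handed in; nothing more can be done
None
```

I put the handpiece on charge, fully home in well 2, and handed the job in at about 40 s of robot time. The stick stopped 50 mm down well 1, so the old end cap is in that one. I put the stick back upright in its hole before docking. I didn't probe well 2 with the stick, but the handpiece went its full 73 mm down and stands about 77 mm out of the face.

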